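# Decant bronze bushings from the drawer into the funnel jar

## Robot

A 7-joint arm with a two-finger parallel gripper is mounted at the origin on a cart in front of the work surface, level with it; the furniture and walls round the work are solid. World frame = base frame: x ahead of the robot, y to its left, z up, the work surface at z = 0. Lengths are in mm, angles in degrees, forces in N, time in s.
With the tool pointing down it reaches from about 350 to 775 mm from the base axis. Payload 3.1 kg.
Tool frame: the origin (TCP) lies midway between the tips of the shut fingers; the grasp point (between the pads) lies 19 mm behind it (bot.grip_point_offset is the distance from the TCP to the grasp point, in mm); z points along the fingers, y is the line along which they close (so a half turn about z gives the same grasp; the last joint's range is limited). The gripper opens to 85 mm and grips with 20 to 120 N. Pads are 22 mm wide; open, the fingers measure 114 mm over their backs; the gripper's body (76 mm by 85 mm) begins 54 mm behind the grasp point. The pads swing forward as they close: fully open they stand 13 mm farther back than shut.
Start: joints at [66.251, 17.813, 0.802, 86.603, -0.252, 75.585, -1.558], TCP at [200.357, -512.225, 231.304] pointing down, gripper open.
Joint ranges: [-154.91, 154.91], [-16.99, 109.72], [-72.82, 74.43], [7.12, 147.25], [-82.49, 262.49], [11.32, 116.49], [-174.64, 174.64]. Speed limits (degrees/s): [159.86, 159.86, 180, 180, 180, 180, 180].

## Interface

Orientations are given as [roll, pitch, yaw] about the fixed x, y, z axes, in that order (R = Rz(yaw) Ry(pitch) Rx(roll)).
In Python, from plant import bot gives the robot as it stands.
- The arm moves only by the tool send_rows, never from a script. Its argument "rows" is one flat list of numbers, 7 for each row, row after row: the shift along the world's x, y, z in m, then the turn, a rotation vector about the world's x, y, z in rad, then the closure in counts, from 0 (fully open) to 255 (shut). In form: [x, y, z, wx, wy, wz, jaw, x, y, z, wx, wy, wz, jaw, ...]. A call has 1 to 20 rows; each row shifts and turns the commanded pose from where the row before left it; what a row does not reach is not made up. A row lasts 1/10 s, in which the tool goes at most 50 mm and 8.59 degrees, less where a joint would pass 70% of its speed; a pose out of reach is approached as far as the arm can. A call is refused whole if a number of a shift passes 0.05 or a number of a turn 0.15, either way. A call with a gripper value outside its range is refused whole. The fingers move at their own pace and stop on an object; the grip force is fixed at half the most. Time passes only in rows, so rows that do not move let the fingers close. It gives the time, the measured TCP pose, the force, the opening and the grip force at its end, in the units of the state.
- bot.get_state(): the state, without advancing time (a new reading comes with each control period).
- bot.camera(name): name is "scene" or "side" or "wrist"; returns the picture (400x640x3 uint8, red, green, blue); there is no depth.
- bot.camera_model(name): a dict with "mtx" (3x3 intrinsics, pixels), "xyz" and "attitude" of the camera in the world; the wrist camera has in their place "T_tool_cam" (4x4, takes a point from camera to tool coordinates, whose origin is the TCP and whose axes are the flange's). Camera axes: x right, y down, z forward; pixel columns grow to the right and rows downward; lengths in mm; the calibration is good to about 2 mm. A picture is of the moment at which its call begins: read the wrist's pose just before it. camera_model takes no time and is no camera call.
- bot.close_job(): hands the job in; it is judged then, once.
The state is a dict: "clock": time; "joints": joint angles; "qd": joint speeds; "effort": joint torques, N m; "ee_pos": TCP position; "orientation": TCP orientation; "wrist_force": force on the tool from outside, world axes, zero at the start; "wrist_torque": the same for the moment, N m; "width": finger opening in mm; "grasp_force": force on a finger pad.
Only numpy, scipy, OpenCV 4.12 (cv2) and the standard library are available. Lean on these libraries where they do the work, as an engineer would, in place of code of your own. Each camera call takes 0.05 s, during which the arm holds its last target. There are 200 camera calls.

## Task

Pull open the drawer of the low grey cabinet and put every bronze bushing that is in it into the aluminium scoop. When they are all in the scoop, pick the scoop up and pour them through the funnel into the clear jar below it, so that all of them end up down in the jar. Then set the scoop down level on the bench and push the drawer fully shut; do not shift the other things on the bench.

Things in the scene. Friction and masses are not known exactly. Their poses are not given: they have to be found in the camera images.
- cabinet_drawer0 (a joint): travel of the cabinet's drawer along its slide, m: 0 fully shut, grows as it is pulled out along the cabinet's own -x axis (towards the robot), 0.126 at the stop; it runs stiffly (about 1 N) and stays where it is left. Inner floor of the drawer at height 22 mm, 145 x 228 mm inside (x, y), rims of the box at 53 mm; the front panel is 15 mm thick, its top edge at 66 mm
- cabinet: low grey one-drawer cabinet fixed to the bench, 190 x 270 x 75 mm (x, y, z); origin at the centre of its underside, its x axis points from the front (drawer side) to the back; the front panel of the shut drawer lies at x = -95 mm
- cabinet_drawer0_handle (a point): middle of the drawer's bar handle: a steel bar 11 mm thick, 120 mm long along the cabinet's y, its axis 35 mm in front of the drawer's front panel and 42 mm above the bench; two thin posts hold it, 51 mm either side of the middle; it moves with the drawer
- scoop: loose pouring scoop, 0.16 kg: an aluminium tray 110 x 82 mm (x, y) with a 3 mm floor, 3 mm side and back walls 39 mm high, quite open at the front (its own -x end), where the floor runs out level; at the back an upright black grip plate 10 mm thick in x, 50 mm wide in y, centred at x = +50 mm, its top 91 mm above the underside. Origin at the centre of the underside, z up
- scoop_grip (a point): point on the scoop's grip plate to pinch (fingers closing along the scoop's x), 70 mm above the underside, x = +50 mm
- scoop_lip (a point): middle of the scoop's open front edge, over which it pours, x = -55 mm, level with the inner floor (3 mm above the underside); bushings start to slide at a tilt of about 25 to 36 degrees
- filling_stand: filling stand fixed to the bench: base plate 130 x 130 x 10 mm, on it a clear jar 100 mm high, 75 mm outside and 69 mm inside, and above the jar an aluminium funnel whose short spout, 62 mm inside, its lower end 102 mm above the bench, dips into the jar; a post at its +x side, 82 mm from the middle at most, 150 mm high. Origin at the centre of the underside
- funnel_mouth (a point): centre of the funnel's open top, level with the rim, 174 mm above the bench; the mouth is 152 mm across inside, and the cone's walls slope at about 53 degrees; pieces can bridge in it and then want a poke from above
- jar_floor (a point): centre of the jar's inner floor, 14 mm above the bench; the jar's rim is 96 mm above this point
- bushing_0: bronze bushing (plain short sleeve), 26 mm across, 24 mm high, bore about 13 mm (grip it outside, not by the bore), 50 g; starts standing on end in the drawer; origin at the centre of one end face (the underside as it starts), z along its axis. May be absent
- bushing_1: bronze bushing (plain short sleeve), 26 mm across, 24 mm high, bore about 13 mm (grip it outside, not by the bore), 50 g; starts standing on end in the drawer; origin at the centre of one end face (the underside as it starts), z along its axis. May be absent
- bushing_2: bronze bushing (plain short sleeve), 26 mm across, 24 mm high, bore about 13 mm (grip it outside, not by the bore), 50 g; starts standing on end in the drawer; origin at the centre of one end face (the underside as it starts), z along its axis. May be absent
- bushing_3: bronze bushing (plain short sleeve), 26 mm across, 24 mm high, bore about 13 mm (grip it outside, not by the bore), 50 g; starts standing on end in the drawer; origin at the centre of one end face (the underside as it starts), z along its axis. May be absent
- bushing_4: bronze bushing (plain short sleeve), 26 mm across, 24 mm high, bore about 13 mm (grip it outside, not by the bore), 50 g; starts standing on end in the drawer; origin at the centre of one end face (the underside as it starts), z along its axis. May be absent
- marker: bystander: marker pen, 136 mm long, lying on the bench
- plate: bystander: small milled plate 40 x 64 x 8 mm
- tin: bystander: flat round tin, 60 mm across, 24 mm high
- card_carton: bystander: small card box 32 x 60 x 28 mm

How it is judged (in metres and radians):
On the way, in this order (a step that is already met when the one before it is completed fails the run):
1. the drawer is pulled open by at least 90 mm (value of joint cabinet_drawer0 above 0.09 m), for 0.2 s.
2. every bushing is in the scoop (x of bushing_0 in the frame of scoop between -0.056 and 0.05 m and y of bushing_0 in the frame of scoop between -0.041 and 0.041 m and z of bushing_0 in the frame of scoop between -0.005 and 0.05 m and x of bushing_1 in the frame of scoop between -0.056 and 0.05 m and y of bushing_1 in the frame of scoop between -0.041 and 0.041 m and z of bushing_1 in the frame of scoop between -0.005 and 0.05 m and x of bushing_2 in the frame of scoop between -0.056 and 0.05 m and y of bushing_2 in the frame of scoop between -0.041 and 0.041 m and z of bushing_2 in the frame of scoop between -0.005 and 0.05 m and x of bushing_3 in the frame of scoop between -0.056 and 0.05 m and y of bushing_3 in the frame of scoop between -0.041 and 0.041 m and z of bushing_3 in the frame of scoop between -0.005 and 0.05 m and x of bushing_4 in the frame of scoop between -0.056 and 0.05 m and y of bushing_4 in the frame of scoop between -0.041 and 0.041 m and z of bushing_4 in the frame of scoop between -0.005 and 0.05 m), for 0.2 s.
3. the scoop is lifted and tipped by more than 30 degrees with its front edge over the funnel (at least 140 mm up, within 80 mm of the middle) (angle between scoop's own z axis and vertical above 0.52 rad and horizontal distance between scoop_lip and funnel_mouth below 0.08 m and height (world z) of scoop_lip above 0.14 m), for 0.1 s.
4. every bushing is down in the jar (horizontal distance between each of bushing_0, bushing_1, bushing_2, bushing_3, bushing_4 and jar_floor below 0.036 m and z of bushing_0 in the frame of jar_floor between -0.006 and 0.092 m and z of bushing_1 in the frame of jar_floor between -0.006 and 0.092 m and z of bushing_2 in the frame of jar_floor between -0.006 and 0.092 m and z of bushing_3 in the frame of jar_floor between -0.006 and 0.092 m and z of bushing_4 in the frame of jar_floor between -0.006 and 0.092 m), for 0.2 s.
At the end, for the whole second after the job is handed in: every bushing is at rest inside the jar (less than 92 mm above its floor and within 36 mm of its axis), the scoop stands level on the bench (within 6 degrees, underside within 8 mm of the bench top) and the drawer is shut to within 8 mm (all of step 4 and linear speed of each of bushing_0, bushing_1, bushing_2, bushing_3, bushing_4 below 0.03 m/s and angle between scoop's own z axis and vertical below 0.1 rad and height (world z) of scoop between -0.008 and 0.008 m and linear speed of scoop below 0.02 m/s and value of joint cabinet_drawer0 below 0.008 m); the robot touches nothing.
It fails at once if a bystander (marker, plate, tin, card box) is shifted by more than 40 mm (distance of any of marker, plate, tin, card_carton from where it was at the start of the episode above 0.04 m).
Of bushing_0, bushing_1, bushing_2, bushing_3, bushing_4 only 3 to 5 are there at a start; the rules pass over those that are not, and their reading is None.
At some moment in a run one of scoop may be knocked a few centimetres aside while the robot is not near it.
It also fails if it takes over 210 s, if anything falls off the work surface, if the arm or the gripper's body presses on something with over 40 N, if the wrist force passes 120 N, or if a joint passes its speed limit or range.

## Working session

There is one attempt and no reset: what is moved stays moved. The work goes in short steps, Python scripts to look and compute and a tool call to move; the robot and the scene stay as the last step left them, time stands still between calls to the robot, and variables do not carry over. Pictures are saved under pics/ and viewed, at most 14 in all, crops included, and the job is handed in when it is done.

Besides the shell and the picture viewer there is one more tool, called after "Call:" as name(argument=value, ...), one argument or row to a line, values as JSON. send_rows: Moves the arm, as the interface text tells. Its arguments: {"type":"object","properties":{"rows":{"type":"array"}},"required":["rows"]}

```bash
ls; mkdir -p pics; cat > h.py <<'E'
import numpy as np, cv2
from scipy.spatial.transform import Rotation as R
from plant import bot
def cam(name):
    m=bot.camera_model(name); K=np.array(m["mtx"])
    if name=="wrist":
        s=bot.get_state(); T=np.eye(4); T[:3,:3]=R.from_euler('xyz',s["orientation"],degrees=True).as_matrix(); T[:3,3]=s["ee_pos"]
        T=T@np.array(m["T_tool_cam"]); return K,T[:3,:3],T[:3,3]
    a=np.array(m["attitude"]); 
    Rm=a if a.shape==(3,3) else R.from_euler('xyz',a,degrees=True).as_matrix()
    return K,Rm,np.array(m["xyz"],float)
def px2w(c,u,v,z):
    K,Rm,t=c; d=Rm@np.linalg.inv(K)@np.array([u,v,1.]); return t+d*(z-t[2])/d[2]
def w2px(c,p):
    K,Rm,t=c; q=K@(Rm.T@(np.array(p,float)-t)); return q[:2]/q[2]
def snap(name,fn):
    c=cam(name); im=bot.camera(name); cv2.imwrite("pics/"+fn,im[:,:,::-1]); return c,im
E
python3 - <<'E'
from h import *
print(bot.get_state())
for n in("scene","side","wrist"): print(n,bot.camera_model(n))
for n in("scene","side"):snap(n,n+"0.png")
E
```

```text
pics
{'clock': 0.0, 'joints': array([66.2531917 , 17.8610614 ,  0.80284257, 86.69229362, -0.2527807 ,
       75.58492553, -1.55873336]), 'qd': array([-0.01884554, -0.10892526,  0.06515555, -0.00377581,  0.04526943,
       -0.00228184, -0.06630874]), 'effort': array([ 7.22394066e-05, -3.79920459e+01,  1.45893884e-01, -2.30595160e+01,
        1.22165750e-02,  1.33991532e-02,  2.39181261e-06]), 'ee_pos': array([ 200.03950845, -511.54148464,  230.2127827 ]), 'orientation': array([-1.79863592e+02,  5.27297648e-03,  2.13604147e+01]), 'wrist_force': array([0.08466673, 1.15974682, 0.10028374]), 'wrist_torque': array([ 0.0398684 ,  0.00774266, -0.0176104 ]), 'grasp_force': 0.0, 'width': 85.26560637332133}
scene {'mtx': array([[445.88420415,   0.        , 322.77702614],
       [  0.        , 445.88420415, 198.86373233],
       [  0.        ,   0.        ,   1.        ]]), 'xyz': array([-577.69524819,  543.67111567,  792.56040533]), 'attitude': array([-118.22379877,   -0.99992516, -116.18753401])}
side {'mtx': array([[400.13846538,   0.        , 322.98357888],
       [  0.        , 400.13846538, 197.84736652],
       [  0.        ,   0.        ,   1.        ]]), 'xyz': array([  -63.89627548, -1048.64092737,   836.96449224]), 'attitude': array([-120.55591299,    0.88650462,  -30.75759493])}
wrist {'mtx': array([[357.20534332,   0.        , 317.66700096],
       [  0.        , 357.20534332, 206.3261887 ],
       [  0.        ,   0.        ,   1.        ]]), 'T_tool_cam': array([[-1.36876365e-04, -9.64776465e-01, -2.63071005e-01,
         6.61690002e+01],
       [ 9.99999580e-01, -3.70344927e-04,  8.37886949e-04,
        -2.68235013e-02],
       [-9.05800621e-04, -2.63070780e-01,  9.64776111e-01,
        -1.43427176e+02],
       [ 0.00000000e+00,  0.00000000e+00,  0.00000000e+00,
         1.00000000e+00]])}
```

View pics/scene0.png

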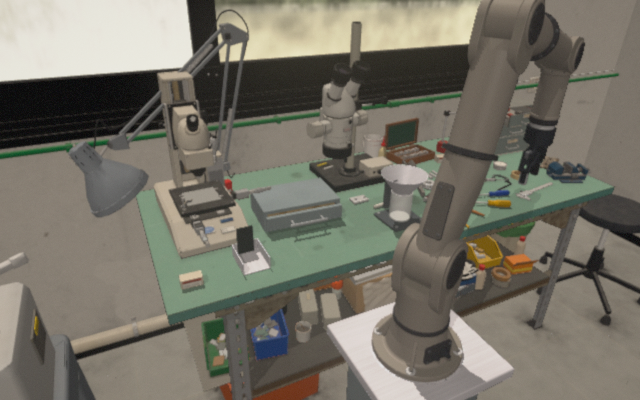

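View pics/side0.png

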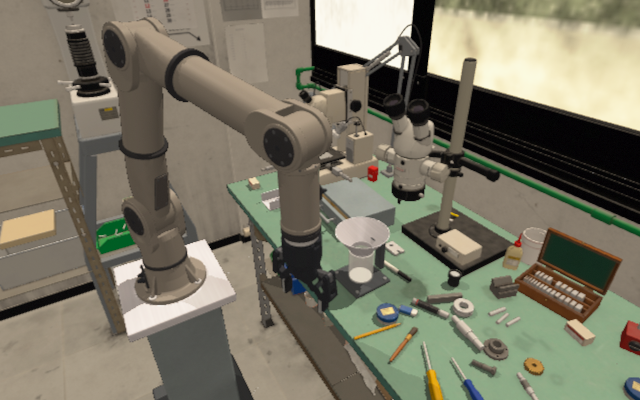

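The scene picture shows the cabinet at about (296,203), with its handle at (308,241). The scoop is at (251,258) with its black grip at (245,238), and the funnel mouth is at (404,180). I'll enlarge that part.

```bash
python3 - <<'E'
from h import *
im=cv2.imread("pics/scene0.png"); cv2.imwrite("pics/c1.png",cv2.resize(im[155:305,220:440],None,fx=3.6,fy=3.6,interpolation=cv2.INTER_CUBIC))
c=cam("scene")
for n,u,v,z in [("handle",308,241,42),("scoopgriptop",244,227,91),("funnel",404,181,174),("standbase",400,216,10)]: print(n,px2w(c,u,v,z).round())
E
```

```text
handle [448.  74.  42.]
scoopgriptop [528. 246.  91.]
funnel [ 453. -264.  174.]
standbase [ 501. -302.   10.]
```

View pics/c1.png

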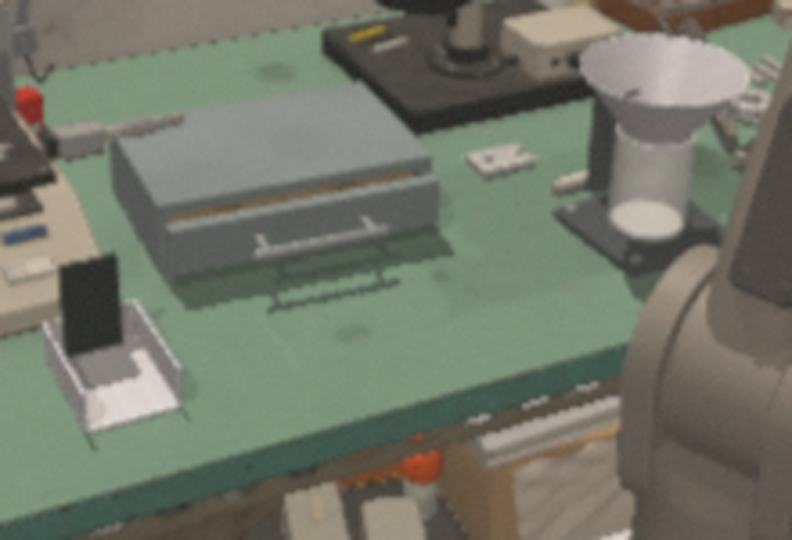

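```bash
python3 - <<'E'
from h import *
c=cam("scene")
P={"cabNL":(165,207,75),"cabNR":(432,158,75),"cabFR":(360,85,75),"cabFL":(112,142,75),"hL":(258,252,42),"hR":(387,230,42),"gripTL":(62,266,91),"gripTR":(115,256,91),"scFL":(91,432,0),"scFR":(184,403,0),"funnelL":(581,75,174),"funnelR":(748,78,174),"plate":(500,158,8),"baseL":(556,212,10),"baseN":(634,268,10),"baseR":(722,235,10),"marker":(570,182,8)}
for n,(u,v,z) in P.items(): print(n,px2w(c,220+u/3.6,155+v/3.6,z).round())
E
```

```text
cabNL [609. 150.  75.]
cabNR [ 592. -111.   75.]
cabFR [ 764. -118.   75.]
cabFL [747. 153.  75.]
hL [554.  84.  42.]
hR [540. -38.  42.]
gripTL [526. 267.  91.]
gripTR [523. 223.  91.]
scFL [422. 282.   0.]
scFR [427. 202.   0.]
funnelL [ 516. -219.  174.]
funnelR [ 448. -355.  174.]
plate [ 672. -237.    8.]
baseL [ 550. -228.   10.]
baseN [ 433. -239.   10.]
baseR [ 447. -350.   10.]
marker [ 599. -275.    8.]
```

Call:
send_rows(
  rows=[0,0,0.04,0,0,0,0,0,0.02,0.04,0,0,-0.01,0,0.018,0.045,0.01,0,0,-0.036,0,0.018,0.045,0.01,0,0,-0.036,0,0.018,0.045,0.0,0,0,-0.036,0,0.018,0.045,0,0,0,-0.036,0,0.018,0.045,0,0,0,-0.036,0,0.018,0.045,0,0,0,-0.036,0,0.018,0.045,0,0,0,-0.036,0,0.018,0.045,0,0,0,-0.036,0,0.018,0.045,0,0,0,-0.036,0,0.018,0.045,0,0,0,-0.036,0,0.018,0.035,0,0,0,-0.036,0,0.018,0.03,0,0,0,-0.036,0,0,0,0,0,0,0,110,0,0,0,0,0,0,150],
)

```text
clock: 1.7
ee_pos: [416.1, 23.1, 330.8]
orientation: [180.0, 0.1, -3.8]
wrist_force: [-0.7, -0.6, -0.6]
width: 58.6
grasp_force: 0.0
```

```bash
python3 - <<'E'
from h import *
s=bot.get_state(); print(s["clock"],s["ee_pos"],s["orientation"],s["width"])
c,im=snap("wrist","w1.png")
E
```

```text
1.7 [416.05525175  23.07391253 330.7883136 ] [ 1.79982797e+02  8.71506194e-02 -3.83131839e+00] 58.59968196868249
```

View pics/w1.png

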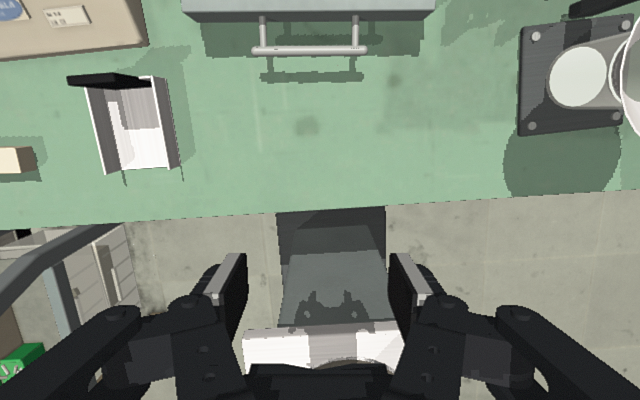

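The handle bar runs from (252,49) to (367,50). The scoop lip runs from (107,174) to (179,168), the grip plate is at the top, and the stand base corners are at (518,136) and (520,28).

```bash
python3 - <<'E'
from h import *
c=cam("wrist")
P={"hL":(252,49,42),"hR":(367,50,42),"pL":(187,13,5),"pR":(433,12,5),"scFL":(107,174,3),"scFR":(179,168,3),"gTL":(68,80,91),"gTR":(134,77,91),"baseNL":(518,136,10),"baseFL":(520,28,10),"baseNR":(622,124,10),"jarfl":(578,77,14),"carton":(18,160,28)}
for n,p in P.items(): print(n,px2w(c,*p).round())
E
```

```text
hL [551.  85.  42.]
hR [541. -43.  42.]
pL [602. 163.   5.]
pR [ 583. -128.    5.]
scFL [418. 303.   3.]
scFR [419. 206.   3.]
gTL [528. 267.  91.]
gTR [526. 200.  91.]
baseNL [ 430. -237.   10.]
baseFL [ 557. -229.   10.]
baseNR [ 436. -367.   10.]
jarfl [ 497. -302.   14.]
carton [446. 394.  28.]
```

Call:
send_rows(
  rows=[0.0116,0,-0.005,0,0,0.141,165,0.0116,0,-0.02,0,0,0.142,165,0.0116,0,-0.02,0,0,0.142,165,0.0116,0,-0.02,0,0,0.142,165,0.0116,0,-0.02,0,0,0.142,165,0.0116,0,-0.02,0,0,0.142,165,0.0116,0,-0.02,0,0,0.142,165,0.0116,0,-0.02,0,0,0.142,165,0.0116,0,-0.02,0,0,0.142,165,0.0116,0,-0.02,0,0,0.142,165,0.0116,-0.002,-0.02,0,0,0.141,165,0,0,0,0,0,0,165,0,0,0,0,0,0,165,0,0,0,0,0,0,165],
)

```text
clock: 3.15
ee_pos: [544.1, 20.2, 127.4]
orientation: [179.9, 0.0, 85.3]
wrist_force: [0.1, -1.1, -0.5]
width: 30.0
grasp_force: 0.0
```

```bash
python3 - <<'E'
from h import *
s=bot.get_state(); print(s["clock"],s["ee_pos"],s["orientation"],s["width"],s["joints"].round(1),s["wrist_force"])
c,im=snap("wrist","w2.png")
E
```

```text
3.15 [544.0535567   20.19622813 127.39247068] [1.79920909e+02 3.64732272e-02 8.52637766e+01] 29.969501186366156 [ 28.9  28.6 -45.5  95.1  22.1  65.6 -27.1] [ 0.13916372 -1.06439431 -0.52593293]
```

View pics/w2.png

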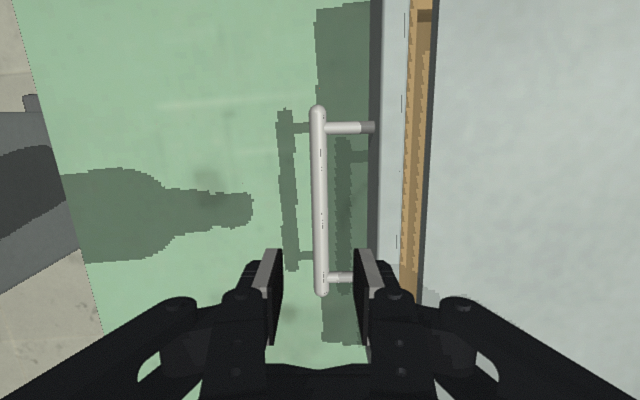

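The bar runs from (317,105) to (322,296), and the posts meet it at rows 128 and 278.

```bash
python3 - <<'E'
from h import *
c=cam("wrist")
for p in [(317.5,107,42),(322,294,42),(320,128,42),(321,278,42),(411,10,66),(403,270,66)]: print(px2w(c,*p).round(1))
E
```

```text
[549.6  87.5  42. ]
[542.2 -40.7  42. ]
[550.1  74.8  42. ]
[542.5 -28.2  42. ]
[601.7 131.7  66. ]
[594.8 -14.9  66. ]
```

Call:
send_rows(
  rows=[0.0005,0.001,-0.035,0,0,0.017,165,0,0,-0.035,0,0,0,165,0,0,-0.02,0,0,0,165,0,0,-0.014,0,0,0,165,0,0,0,0,0,0,165,0,0,0,0,0,0,230,0,0,0,0,0,0,230,0,0,0,0,0,0,230,0,0,0,0,0,0,230],
)

```text
clock: 4.1
ee_pos: [545.7, 22.1, 23.9]
orientation: [179.8, -0.0, 86.4]
wrist_force: [-0.7, 0.2, 6.0]
width: 9.1
grasp_force: 44.9
```

Call:
send_rows(
  rows=[-0.006,0,0,0,0,0,230,-0.012,0.0007,0,0,0,0,230,-0.012,0.0007,0,0,0,0,230,-0.012,0.0007,0,0,0,0,230,-0.012,0.0007,0,0,0,0,230,-0.012,0.0007,0,0,0,0,230,-0.012,0.0007,0,0,0,0,230,-0.012,0.0007,0,0,0,0,230,-0.012,0.0007,0,0,0,0,230,-0.012,0.0007,0,0,0,0,230,-0.008,0.0007,0,0,0,0,230,0,0,0,0,0,0,230,0,0,0,0,0,0,230,0,0,0,0,0,0,165,0,0,0,0,0,0,165,0,0,0,0,0,0,165,0,0,0.03,0,0,0,165,0,0,0.04,0,0,0,165],
)

```text
clock: 5.9
ee_pos: [419.6, 28.6, 91.3]
orientation: [-179.6, -0.0, 86.4]
wrist_force: [1.3, -0.2, 0.5]
width: 29.9
grasp_force: 0.0
```

Call:
send_rows(
  rows=[0,0,0.045,0,0,0,120,0.02,0,0.045,0,0,0,120,0.03,0,0.045,0,0,0,120,0.03,0,0.045,0,0,0,120,0.03,0,0.03,0,0,0,120,0,0,0,0,0,0,120,0,0,0,0,0,0,120],
)

```text
clock: 6.6
ee_pos: [527.3, 29.3, 294.7]
orientation: [-179.9, -0.0, 86.4]
wrist_force: [0.5, 1.1, -1.1]
width: 44.9
grasp_force: 0.0
```

```bash
python3 - <<'E'
from h import *
s=bot.get_state(); print(s["clock"],s["ee_pos"],s["orientation"],s["width"],s["joints"].round(1),s["wrist_force"])
c,im=snap("wrist","w3.png")
E
```

```text
6.6 [527.27739181  29.28773913 294.74590691] [-1.79876185e+02 -2.94408755e-02  8.64496810e+01] 44.863585978108965 [ 32.7  20.7 -52.1  81.5  16.2  85.7 -22.3] [ 0.45480753  1.13327919 -1.13846028]
```

View pics/w3.png

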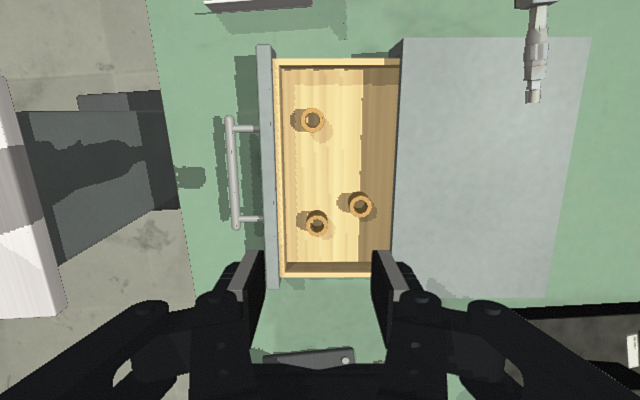

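Three bushings show, with tops at (313,120), (360,205) and (317,224). The rest of the drawer is empty.

```bash
python3 - <<'E'
from h import *
im=cv2.imread("pics/w3.png"); c=cam("wrist")
hsv=cv2.cvtColor(im,cv2.COLOR_BGR2HSV)
for u,v in [(313,120),(360,205),(317,224)]:
    print(px2w(c,u,v,46).round(1))
for p in [(231,118,42),(237,228,42),(275,65,53),(399,65,75),(285,275,53)]: print(px2w(c,*p).round(1))
cv2.imwrite("pics/w3c.png",cv2.resize(im[90:250,270:410],None,fx=4,fy=4,interpolation=cv2.INTER_CUBIC))
E
```

```text
[523.5  83.9  46. ]
[570.6 -13.   46. ]
[520.5 -32.6  46. ]
[435.5  91.3  42. ]
[426.8 -33.2  42. ]
[488.9 140.2  53. ]
[608.7 130.3  75. ]
[479.1 -91.1  53. ]
```

View pics/w3c.png

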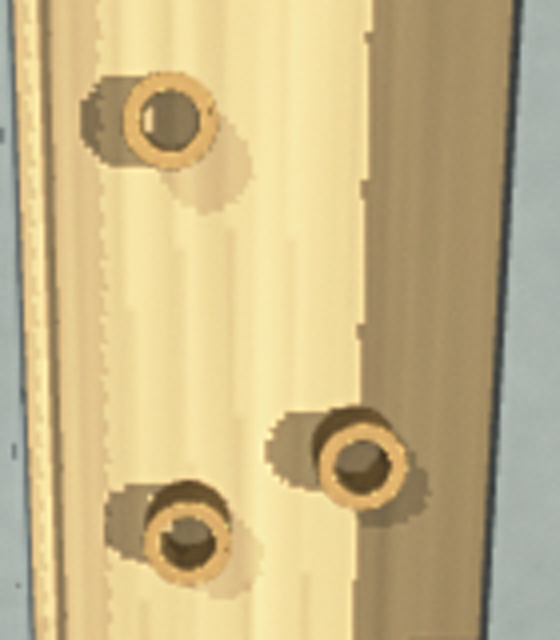

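Call:
send_rows(
  rows=[0,0.005,-0.016,0,0,-0.137,120,-0.001,0.005,-0.016,0,0,-0.137,120,0,0.005,-0.016,0,0,-0.137,120,-0.001,0.005,-0.016,0,0,-0.137,120,0,0.005,-0.016,0,0,-0.137,120,-0.001,0.005,-0.016,0,0,-0.137,120,0,0.005,-0.016,0,0,-0.137,120,-0.001,0.005,-0.016,0,0,-0.137,120,0,0.005,-0.016,0,0,-0.137,120,0,0.005,-0.016,0,0,-0.137,120,0,0.005,-0.016,0,0,-0.137,120,0,0,-0.03,0,0,0,120,0,0,0,0,0,0,120,0,0,0,0,0,0,120],
)

```text
clock: 8.05
ee_pos: [521.7, 83.2, 88.6]
orientation: [179.9, 0.2, 0.1]
wrist_force: [0.9, 0.5, 0.8]
width: 45.0
grasp_force: 0.0
```

Call:
send_rows(
  rows=[0.001,0.001,-0.03,0,0,0,120,0,0,-0.02,0,0,0,120,0,0,-0.007,0,0,0,120,0,0,0,0,0,0,120,0,0,0,0,0,0,220,0,0,0,0,0,0,220,0,0,0,0,0,0,220,0,0,0,0,0,0,220],
)

```text
clock: 8.85
ee_pos: [526.5, 85.1, 34.4]
orientation: [-180.0, -0.2, 0.0]
wrist_force: [-0.4, 0.0, 6.1]
width: 23.4
grasp_force: 58.8
```

Call:
send_rows(
  rows=[0,0,0.03,0,0,0,220,0,0,0.045,0,0,0,220,0,0,0.045,0,0,0,220,-0.025,0.03,0.045,0,0,0,220,-0.025,0.03,0.04,0,0,0,220,-0.025,0.03,0.01,0,0,0,220,-0.025,0.03,0,0,0,0,220,-0.025,0.03,0,0,0,0,220,0,0.01,0,0,0,0,220,0,0,0,0,0,0,220,0,0,0,0,0,0,220],
)

```text
clock: 9.95
ee_pos: [407.4, 235.6, 236.0]
orientation: [179.9, -0.0, -0.0]
wrist_force: [0.2, -0.2, -0.8]
width: 23.5
grasp_force: 58.9
```

```bash
python3 - <<'E'
from h import *
s=bot.get_state(); print(s["clock"],s["ee_pos"],s["orientation"],s["width"],s["joints"].round(1),s["wrist_force"])
c,im=snap("wrist","w4.png")
E
```

```text
9.95 [407.38025776 235.64518591 235.9570664 ] [ 1.79936427e+02 -2.18415802e-02 -1.53498814e-02] 23.514874544603085 [   2.8   11.8  -41.    96.7    8.1   74.5 -129.8] [ 0.15558731 -0.21050904 -0.81522941]
```

View pics/w4.png

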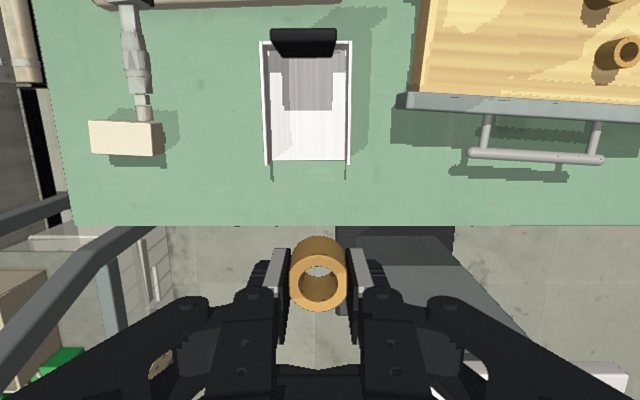

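The bushing is held. The scoop lip runs from (272,160) to (348,160), and the grip plate's top edge runs from (271,31) to (336,30).

```bash
python3 - <<'E'
from h import *
c=cam("wrist")
for p in [(272,160,3),(348,160,3),(267,164,39),(350,164,39),(261,42,39),(352,42,39),(271,31,91),(336,30,91),(276,56,20),(334,55,20),(126,122,28)]: print(p,px2w(c,*p).round(1))
print(w2px(c,[471,245,15]))
E
```

```text
(272, 160, 3) [422.  282.5   3. ]
(348, 160, 3) [421.9 202.4   3. ]
(267, 164, 39) [423.2 282.9  39. ]
(350, 164, 39) [423.  203.5  39. ]
(261, 42, 39) [530.6 284.   39. ]
(352, 42, 39) [530.5 204.1  39. ]
(271, 31, 91) [529.4 268.8  91. ]
(336, 30, 91) [530.  220.9  91. ]
(276, 56, 20) [521.7 273.2  20. ]
(334, 55, 20) [522.5 219.   20. ]
(126, 122, 28) [462.2 417.7  28. ]
[306.84368553 111.9854997 ]
```

Call:
send_rows(
  rows=[0.03,0.003,0,0,0,0,220,0.03,0.003,0,0,0,0,220,0.03,0.002,-0.02,0,0,0,220,0,0,-0.04,0,0,0.007,220,0,0,-0.04,0,0,0.007,220,0,0,-0.04,0,0,0,220,0,0,-0.03,0,0,0,220,0,0,-0.02,0,0,0,220,0,0,0,0,0,0,220,0,0,0,0,0,0,220],
)

```text
clock: 11.0
ee_pos: [497.5, 243.5, 46.0]
orientation: [180.0, 0.0, 0.7]
wrist_force: [0.2, 1.2, 0.4]
width: 23.7
grasp_force: 59.0
```

Call:
send_rows(
  rows=[0,0,-0.01,0,0,0,220,0,0,-0.011,0,0,0,220,0,0,0,0,0,0,220,0,0,0,0,0,0,150,0,0,0,0,0,0,150,0,0,0,0,0,0,150,0,0,0,0,0,0,150,0,0,0.04,0,0,0,150,0,0,0.045,0,0,0,150,0,0,0.045,0,0,0,150,0.03,-0.045,0.01,0,0,0,120,0.03,-0.045,0,0,0,0,120,0.01,-0.045,0,0,0,0,120,0,-0.045,0,0,0,0,120,0,-0.045,0,0,0,0,120,0,-0.03,0,0,0,0,120,0,0,0,0,0,0,120,0,0,0,0,0,0,120],
)

```text
clock: 12.8
ee_pos: [561.6, -3.3, 164.2]
orientation: [-180.0, -0.0, 0.7]
wrist_force: [0.5, 0.2, -0.4]
width: 45.4
grasp_force: 0.0
```

```bash
python3 - <<'E'
from h import *
s=bot.get_state(); print(s["clock"],s["ee_pos"],s["orientation"],s["width"],s["joints"].round(1),s["wrist_force"])
c,im=snap("wrist","w5.png")
for p in [(571,-14.3,46),(520.5,-34.2,46),(497,243,27)]: print(w2px(c,p).round())
E
```

```text
12.8 [561.57008882  -3.32677119 164.21779226] [-1.79971051e+02 -3.73641553e-03  7.31392323e-01] 45.354713584339734 [  23.6   25.6  -34.7   89.8   15.2   69.4 -103.2] [ 0.54607508  0.23584733 -0.41017467]
[332. 188.]
[356. 251.]
[ 27. 264.]
```

View pics/w5.png

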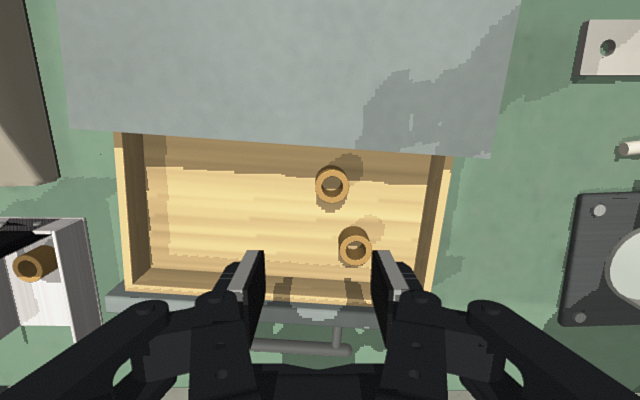

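Call:
send_rows(
  rows=[0.01,-0.011,-0.03,0,0,0,120,0,0,-0.03,0,0,0,120,0,0,-0.03,0,0,0,120,0,0,-0.02,0,0,0,120,0,0,-0.013,0,0,0,120,0,0,-0.01,0,0,0,120,0,0,0,0,0,0,120,0,0,0,0,0,0,220,0,0,0,0,0,0,220,0,0,0,0,0,0,220,0,0,0,0,0,0,220],
)

```text
clock: 13.95
ee_pos: [572.9, -13.4, 32.6]
orientation: [-180.0, -0.2, 0.8]
wrist_force: [-0.7, 1.3, 3.7]
width: 23.6
grasp_force: 59.2
```

Call:
send_rows(
  rows=[0,0,0.03,0,0,0,220,0,0,0.045,0,0,0,220,0,0,0.045,0,0,0,220,-0.02,0.045,0.01,0,0,0,220,-0.02,0.045,0,0,0,0,220,-0.02,0.045,0,0,0,0,220,-0.02,0.045,0,0,0,0,220,-0.02,0.045,0,0,0,0,220,-0.005,0.032,0,0,0,0,220,0,0,-0.04,0,0,0,220,0,0,-0.04,0,0,0,220,0,0,-0.03,0,0,0,220,0,0,0,0,0,0,220,0,0,0,0,0,0,220],
)

```text
clock: 15.35
ee_pos: [466.7, 243.0, 51.3]
orientation: [180.0, 0.0, 0.8]
wrist_force: [0.6, -0.9, 0.3]
width: 23.6
grasp_force: 59.0
```

Call:
send_rows(
  rows=[0,0,-0.02,0,0,0,220,0,0,-0.012,0,0,0,220,0,0,0,0,0,0,220,0,0,0,0,0,0,150,0,0,0,0,0,0,150,0,0,0,0,0,0,150,0,0,0,0,0,0,150,0,0,0.04,0,0,0,150,0,0,0.045,0,0,0,150,0,0,0.045,0,0,0,150,0.01,-0.045,0.01,0,0,0,120,0.01,-0.045,0,0,0,0,120,0.01,-0.045,0,0,0,0,120,0.01,-0.045,0,0,0,0,120,0.01,-0.045,0,0,0,0,120,0.005,-0.045,0,0,0,0,120,0,-0.007,0,0,0,0,120,0,0,-0.04,0,0,0,120,0,0,-0.035,0,0,0,120],
)

```text
clock: 17.25
ee_pos: [522.5, -34.6, 83.8]
orientation: [180.0, -0.1, 0.7]
wrist_force: [0.3, -0.3, 0.0]
width: 45.3
grasp_force: 0.0
```

```bash
python3 - <<'E'
from h import *
s=bot.get_state(); print(s["clock"],s["ee_pos"],s["orientation"],s["width"],s["wrist_force"])
E
```

```text
17.25 [522.4990159  -34.64692966  83.80195122] [ 1.79991562e+02 -1.40520100e-01  7.31219880e-01] 45.325655342252254 [ 0.2921974  -0.31930687  0.03175493]
```

Call:
send_rows(
  rows=[-0.001,0,-0.025,0,0,0,120,0,0,-0.02,0,0,0,120,0,0,-0.004,0,0,0,120,0,0,0,0,0,0,120,0,0,0,0,0,0,220,0,0,0,0,0,0,220,0,0,0,0,0,0,220,0,0,0,0,0,0,220],
)

```text
clock: 18.05
ee_pos: [522.3, -33.7, 36.8]
orientation: [180.0, -0.2, 0.9]
wrist_force: [-0.1, -0.1, 7.3]
width: 22.8
grasp_force: 58.9
```

Call:
send_rows(
  rows=[0,0,0.03,0,0,0,220,0,0,0.045,0,0,0,220,0,0,0.045,0,0,0,220,-0.02,0.045,0.01,0,0,0,220,-0.02,0.045,0,0,0,0,220,-0.02,0.045,0,0,0,0,220,-0.02,0.045,0,0,0,0,220,-0.02,0.045,0,0,0,0,220,-0.02,0.045,0,0,0,0,220,0,0.007,0,0,0,0,220,0,0,0,0,0,0,220,0,0,0,0,0,0,220],
)

```text
clock: 19.25
ee_pos: [401.4, 241.3, 164.8]
orientation: [179.9, 0.0, 0.8]
wrist_force: [0.8, -0.1, -1.1]
width: 22.7
grasp_force: 58.9
```

```bash
python3 - <<'E'
from h import *
s=bot.get_state(); print(s["clock"],s["ee_pos"],s["orientation"],s["width"],s["wrist_force"])
c,im=snap("wrist","w6.png")
for p in [(422,243,3),(497,243,27),(467,243,27),(438,243,27)]: print(w2px(c,p).round())
E
```

```text
19.25 [401.3958686  241.26551922 164.75305837] [1.79905325e+02 5.14726853e-03 7.62505336e-01] 22.716746484357152 [ 0.7527875  -0.07605833 -1.13875102]
[315. 164.]
[316.  68.]
[316. 110.]
[315. 148.]
```

View pics/w6.png

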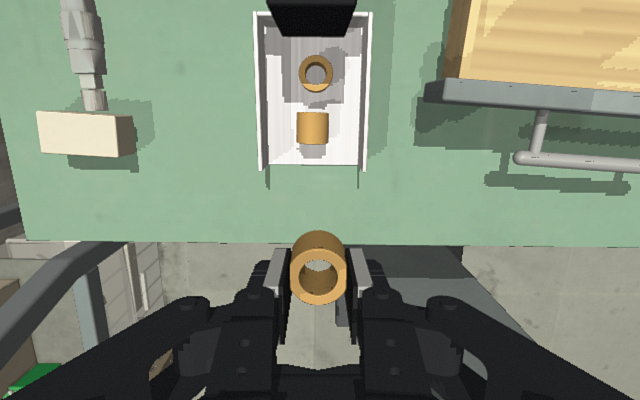

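The held bushing is gripped well, and bushing 1 stands at (316,73). Bushing 2 has tipped onto its side at (313,128), about x=453. I'll roll it back with the held bushing and stand that one in front as a stop.

Call:
send_rows(
  rows=[0.01,0.001,-0.04,0,0,0,220,0.009,0.001,-0.04,0,0,0,220,0,0,-0.03,0,0,0,220,0,0,-0.02,0,0,0,220,0,0,-0.012,0,0,0,220,0,0,0,0,0,0,220,0,0,0,0,0,0,220],
)

```text
clock: 20.0
ee_pos: [420.8, 244.5, 23.7]
orientation: [-180.0, -0.1, 0.8]
wrist_force: [-0.9, -0.4, -0.3]
width: 22.8
grasp_force: 59.0
```

Call:
send_rows(
  rows=[0.002,-0.001,-0.002,0,0,0,220,0.003,0,0,0,0,0,220,0.003,0,0,0,0,0,220,0.003,0,0,0,0,0,220,0.003,0,0,0,0,0,220,0.003,0,0,0,0,0,220,0.003,0,0,0,0,0,220,0.002,0,0,0,0,0,220,0.001,0,0,0,0,0,220,0,0,0,0,0,0,220,0,0,0,0,0,0,220],
)

```text
clock: 21.1
ee_pos: [442.8, 243.9, 21.0]
orientation: [-180.0, 0.0, 0.9]
wrist_force: [0.2, -0.0, -0.8]
width: 23.2
grasp_force: 59.0
```

Call:
send_rows(
  rows=[0,0,-0.002,0,0,0,220,0,0,0,0,0,0,220,0,0,0,0,0,0,190,0,0,0,0,0,0,165,0,0,0,0,0,0,150,0,0,0,0,0,0,150,0,0,0,0,0,0,150,0,0,0.02,0,0,0,150,0,0,0.045,0,0,0,150,-0.02,0,0.045,0,0,0,150,-0.02,0,0.045,0,0,0,150,0,0,0.02,0,0,0,150,0,0,0,0,0,0,150],
)

```text
clock: 22.4
ee_pos: [404.4, 245.7, 197.7]
orientation: [-179.8, -0.5, 0.9]
wrist_force: [0.2, -0.2, -0.3]
width: 35.2
grasp_force: 0.0
```

```bash
python3 - <<'E'
from h import *
s=bot.get_state(); print(s["clock"],s["ee_pos"],s["orientation"],s["width"],s["wrist_force"])
c,im=snap("wrist","w7.png")
print(w2px(c,(527,244,91)))
cv2.imwrite("pics/w7c.png",cv2.resize(im[0:220,200:440,::-1],None,fx=2,fy=2))
E
```

```text
22.4 [404.39403728 245.69131731 197.73762202] [-179.84107182   -0.45327137    0.90242649] 35.22998410370907 [ 0.24385203 -0.15223211 -0.30501393]
[323.32523745  18.76811279]
```

View pics/w7c.png

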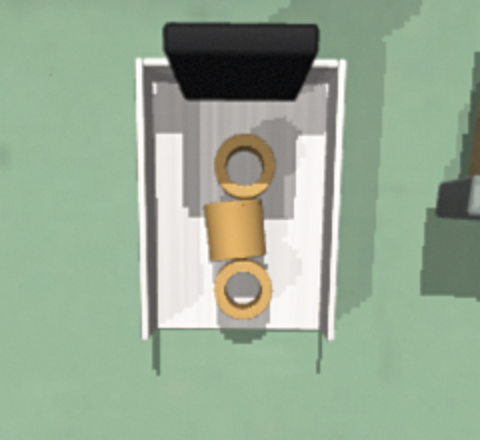

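All three bushings are in the scoop: two are standing and the lying one is wedged between them. Next I'll grip the plate.

Call:
send_rows(
  rows=[0.0112,0,0,0,0,0.1425,135,0.0112,0,0,0,0,0.1425,135,0.0112,0,0,0,0,0.1425,135,0.0112,0,0,0,0,0.1425,135,0.0112,0,0,0,0,0.1425,135,0.0112,0,0,0,0,0.1425,135,0.0112,0,0,0,0,0.1425,135,0.0112,0,0,0,0,0.1425,135,0.0112,0,0,0,0,0.1425,135,0.0112,0,0,0,0,0.1425,135,0.0112,0,0,0,0,0.1425,135,0,0,0,0,0,0,135,0,0,0,0,0,0,135,0,0,0,0,0,0,135],
)

```text
clock: 23.85
ee_pos: [524.9, 243.9, 193.2]
orientation: [-179.9, 0.0, 90.6]
wrist_force: [-0.3, -0.1, 0.5]
width: 40.1
grasp_force: 0.0
```

```bash
python3 - <<'E'
from h import *
s=bot.get_state(); print(s["clock"],s["ee_pos"],s["orientation"],s["width"],s["joints"].round(1))
E
```

```text
23.85 [524.94302348 243.85020877 193.21568768] [-1.79902914e+02  4.19690365e-02  9.06088943e+01] 40.13438398626734 [ 11.2  34.2 -59.4  83.8  29.5  78.8 -48.9]
```

Call:
send_rows(
  rows=[0.002,0.001,-0.04,0,0,0,135,0,0,-0.04,0,0,0,135,0,0,-0.03,0,0,0,135,0,0,-0.02,0,0,0,135,0,0,-0.012,0,0,0,135,0,0,0,0,0,0,135,0,0,0,0,0,0,135,0,0,0,0,0,0,180,0,0,0,0,0,0,210,0,0,0,0,0,0,255,0,0,0,0,0,0,255,0,0,0,0,0,0,255],
)

```text
clock: 25.05
ee_pos: [527.9, 245.4, 53.3]
orientation: [180.0, -0.0, 90.7]
wrist_force: [-2.9, -0.1, 7.1]
width: 9.4
grasp_force: 59.5
```

Call:
send_rows(
  rows=[0,0,0.005,0,0,0,255,0,0,0.015,0,0,0,255,0,0,0.025,0,0,0,255,0,0,0.025,0,0,0,255,0,0,0.025,0,0,0,255,0,0,0.025,0,0,0,255,0,0,0.025,0,0,0,255,0,0,0.025,0,0,0,255,0,0,0.02,0,0,0,255,0,0,0.01,0,0,0,255,0,0,0.005,0,0,0,255,0,0,0,0,0,0,255,0,0,0,0,0,0,255],
)

```text
clock: 26.35
ee_pos: [527.6, 244.3, 255.9]
orientation: [-179.9, 0.1, 90.7]
wrist_force: [0.1, -0.4, -2.7]
width: 9.3
grasp_force: 58.6
```

Call:
send_rows(
  rows=[0.002,-0.01,0,0,0,-0.02,255,0.003,-0.02,0,0,0,-0.03,255,0.004,-0.03,0,0,0,-0.03,255,0.004,-0.03,0,0,0,-0.03,255,0.004,-0.03,0,0,0,-0.03,255,0.004,-0.03,0,0,0,-0.03,255,0.004,-0.03,0,0,0,-0.03,255,0.004,-0.03,0,0,0,-0.03,255,0.004,-0.03,0,0,0,-0.03,255,0.004,-0.03,0,0,0,-0.03,255,0.004,-0.03,0,0,0,-0.03,255,0.004,-0.03,0,0,0,-0.03,255,0.004,-0.03,0,0,0,-0.03,255,0.004,-0.03,0,0,0,-0.03,255,0.004,-0.03,0,0,0,-0.03,255,0.004,-0.03,0,0,0,-0.03,255,0.003,-0.02,0,0,0,-0.03,255,0.002,-0.01,0,0,0,-0.02,255,0,0,0,0,0,0,255,0,0,0,0,0,0,255],
)

```text
clock: 28.35
ee_pos: [594.0, -233.5, 256.8]
orientation: [-179.9, -0.1, 61.0]
wrist_force: [-0.4, 0.3, -4.0]
width: 9.4
grasp_force: 58.6
```

```bash
python3 - <<'E'
from h import *
s=bot.get_state(); print(s["clock"],s["ee_pos"],s["orientation"],s["width"],s["joints"].round(1),s["wrist_force"])
c,im=snap("scene","s2.png")
c2,im2=snap("wrist","w8.png")
a=cv2.resize(im[110:250,300:480],None,fx=3,fy=3,interpolation=cv2.INTER_CUBIC); b=cv2.resize(im2,(640,400))[:,:260]
a=cv2.resize(a,(514,400)); cv2.imwrite("pics/m1.png",np.hstack([a,b])[:,:,::-1])
print(w2px(c,(495,-298,174)),w2px(c2,(495,-298,174)))
E
```

```text
28.35 [ 593.95321277 -233.5283235   256.77500357] [-1.79917746e+02 -8.81457575e-02  6.09828672e+01] 9.410073786364121 [ 47.7  36.1 -50.9  66.8  27.1  88.7 -26.8] [-0.41493873  0.32519564 -3.99850855]
[404.97917663 174.11220219] [243.15848434 349.56989105]
```

View pics/m1.png

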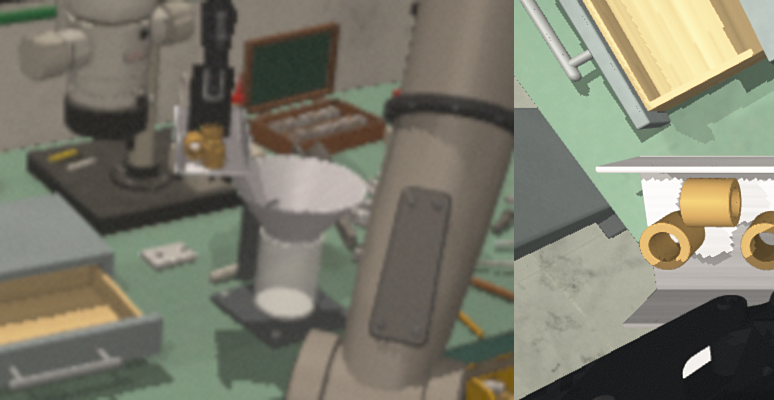

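Call:
send_rows(
  rows=[0,-0.01,0,0,0,0,255,0.001,-0.022,0,0,0,0,255,0.001,-0.03,0,0,0,0,255,0.001,-0.03,0,0,0,0,255,0.001,-0.023,0,0,0,0,255,0,-0.012,0,0,0,0,255,0,0,0,0,0,0,255,-0.0048,0.0027,0.0072,-0.0495,-0.0869,0,255,-0.0056,0.0032,0.0067,-0.0495,-0.0869,0,255,-0.0065,0.0037,0.0059,-0.0495,-0.0869,0,255,-0.0072,0.0041,0.0051,-0.0495,-0.0869,0,255,0,0,0,0,0,0,255,0,0,0,0,0,0,255],
)

```text
clock: 29.75
ee_pos: [573.1, -346.6, 281.9]
orientation: [157.2, 0.3, 60.9]
wrist_force: [0.4, -0.8, -1.9]
width: 9.1
grasp_force: 60.2
```

```bash
cat >> h.py <<'E'
def lip():
    s=bot.get_state(); Rt=R.from_euler('xyz',s["orientation"],degrees=True).as_matrix()
    # tool y = scoop x, tool x = scoop y, tool z = -scoop z
    return s["ee_pos"]+Rt@np.array([0,-105,50.]), np.degrees(np.arccos(-Rt[2,2]))
E
python3 - <<'E'
from h import *
s=bot.get_state(); print(s["clock"],s["ee_pos"],s["orientation"],s["width"],s["joints"].round(1),s["wrist_force"],lip())
E
```

```text
29.75 [ 573.07289356 -346.56637696  281.89484083] [157.21667735   0.30458364  60.93922953] 9.146213980862958 [ 70.2  23.2 -56.1  86.2  26.7  59.2 -18.4] [ 0.44852973 -0.80014288 -1.88098195] (array([ 505.15370916, -309.35156905,  195.13631121]), np.float64(22.78525005834781))
```

Call:
send_rows(
  rows=[-0.0039,0.0022,0.0022,-0.0248,-0.0435,0,255,-0.0039,0.0022,0.0022,-0.0248,-0.0435,0,255,-0.0042,0.0024,0.0032,-0.0248,-0.0435,0,255,-0.0042,0.0024,0.0032,-0.0248,-0.0435,0,255,0,0,0,0,0,0,255,-0.0045,0.0026,0.0026,-0.0248,-0.0435,0,255,-0.0045,0.0026,0.0026,-0.0248,-0.0435,0,255,0,0,0,0,0,0,255,-0.0047,0.0027,0.0022,-0.0248,-0.0435,0,255,-0.0047,0.0027,0.0022,-0.0248,-0.0435,0,255,0,0,0,0,0,0,255,-0.0048,0.0027,0.0016,-0.0248,-0.0435,0,255,-0.0048,0.0027,0.0016,-0.0248,-0.0435,0,255,0,0,0,0,0,0,255,0,0,0,0,0,0,255,0,0,0,0,0,0,255,0,0,0,0,0,0,255],
)

```text
clock: 31.45
ee_pos: [533.6, -322.2, 304.8]
orientation: [129.6, 0.2, 61.1]
wrist_force: [-0.5, -0.1, -1.3]
width: 9.2
grasp_force: 60.4
```

```bash
python3 - <<'E'
from h import *
s=bot.get_state(); print(s["clock"],s["ee_pos"],s["orientation"],s["width"],s["joints"].round(1),s["wrist_force"],lip())
c,im=snap("scene","s3.png"); c,im2=snap("side","d3.png"); c,im3=snap("wrist","w9.png")
f=lambda i,a,b,cc,d:cv2.resize(i[a:b,cc:d],(380,300),interpolation=cv2.INTER_CUBIC)
cv2.imwrite("pics/m2.png",np.vstack([np.hstack([f(im,130,250,340,490),f(im2,200,310,300,440)]),np.hstack([f(im3,0,400,0,640)]*2)])[:,:,::-1])
E
```

```text
31.45 [ 533.64217122 -322.20762022  304.76915841] [129.61465709   0.22926502  61.06213287] 9.188267600147094 [ 95.1  -4.8 -60.5 118.5 -27.9  14.9  27.8] [-0.52781326 -0.0847362  -1.27810868] (array([ 508.54110008, -308.84503923,  192.00224103]), np.float64(50.38572257295961))
```

View pics/m2.png

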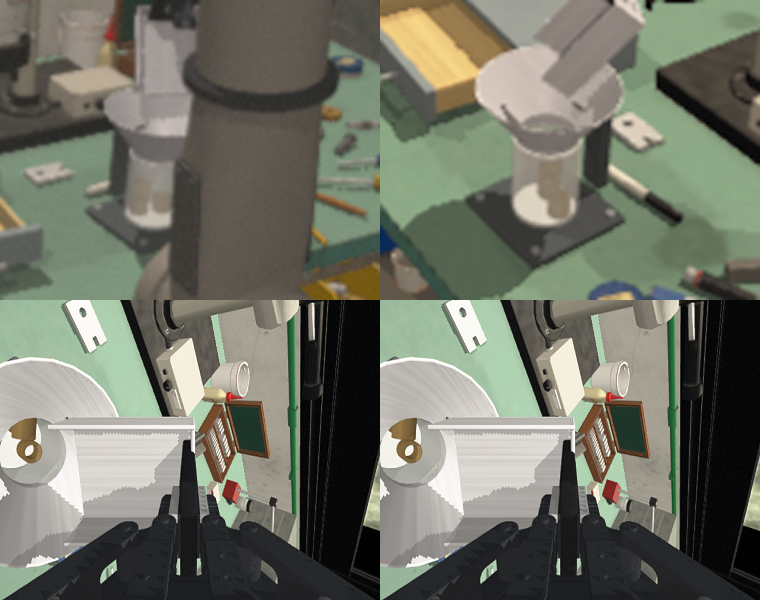

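The scoop is empty and the funnel is clear, and the side view shows the bushings inside the jar. Tilting the scoop back level now.

Call:
send_rows(
  rows=[0,0,0.015,0,0,0,255,0,0,0.02,0,0,0,255,0.0095,-0.0054,0,0.049,0.086,0,255,0.0095,-0.0054,-0.002,0.049,0.086,0,255,0.009,-0.005,-0.004,0.049,0.086,0,255,0.0085,-0.0049,-0.005,0.049,0.086,0,255,0.0078,-0.0045,-0.006,0.049,0.086,0,255,0.0072,-0.0041,-0.008,0.049,0.086,0,255,0.0065,-0.0037,-0.009,0.049,0.086,0,255,0.0056,-0.0032,-0.01,0.049,0.086,0,255,0.0048,-0.0027,-0.01,0.046,0.081,0,255,0,0,0,0,0,0,255,0,0,0,0,0,0,255],
)

```text
clock: 32.9
ee_pos: [593.2, -340.6, 278.2]
orientation: [174.5, -2.2, 61.8]
wrist_force: [0.2, 0.9, -2.1]
width: 9.3
grasp_force: 60.5
```

```bash
python3 - <<'E'
from h import *
s=bot.get_state(); print(s["clock"],s["ee_pos"],s["orientation"],s["width"],s["joints"].round(1),s["wrist_force"],lip())
E
```

```text
32.9 [ 593.24640746 -340.55894256  278.2197502 ] [174.48173914  -2.23984643  61.84988419] 9.29821083936638 [ 57.   38.1 -54.   62.1  29.4  86.8 -17. ] [ 0.16720452  0.91016248 -2.13035715] (array([ 506.43868192, -291.45672702,  218.40009444]), np.float64(5.954207885283544))
```

```bash
python3 - <<'E'
from h import *
a=R.from_euler('xyz',bot.get_state()["orientation"],degrees=True); b=R.from_euler('xyz',[180,0,62],degrees=True); print((b*a.inv()).as_rotvec())
E
```

```text
[0.0108552  0.10335212 0.0045002 ]
```

Call:
send_rows(
  rows=[0,0.01,0,0.005,0.05,0,255,-0.003,0.02,0,0.006,0.053,0,255,-0.004,0.035,0,0,0,0.03,255,-0.004,0.035,0,0,0,0.03,255,-0.004,0.035,0,0,0,0.03,255,-0.004,0.035,0,0,0,0.03,255,-0.004,0.035,0,0,0,0.03,255,-0.004,0.035,0,0,0,0.03,255,-0.004,0.035,0,0,0,0.03,255,-0.004,0.035,0,0,0,0.03,255,-0.004,0.035,0,0,0,0.03,255,-0.004,0.035,0,0,0,0.03,255,-0.004,0.035,0,0,0,0.03,255,-0.004,0.035,0,0,0,0.03,255,-0.004,0.035,0,0,0,0.03,255,-0.004,0.035,0,0,0,0.03,255,-0.004,0.035,0,0,0,0.03,255,-0.004,0.03,0,0,0,0.03,255,0,0,0,0,0,0.02,255,0,0,0,0,0,0,255],
)

```text
clock: 34.9
ee_pos: [525.0, 245.3, 281.1]
orientation: [179.7, 0.1, 90.6]
wrist_force: [0.3, 0.1, -1.4]
width: 9.1
grasp_force: 60.6
```

```bash
python3 - <<'E'
from h import *
s=bot.get_state(); print(s["clock"],s["ee_pos"],s["orientation"],s["joints"].round(1))
a=R.from_euler('xyz',s["orientation"],degrees=True); b=R.from_euler('xyz',[180,0,90.7],degrees=True); print((b*a.inv()).as_rotvec(), [527.6,245,53.5]-s["ee_pos"])
E
```

```text
34.9 [524.97520889 245.27081806 281.1013752 ] [1.79731346e+02 9.75552523e-02 9.05649696e+01] [ 11.2  31.8 -62.8  74.9  28.2  89.2 -47.4]
[0.00165079 0.0047074  0.00235273] [   2.62479111   -0.27081806 -227.6013752 ]
```

Call:
send_rows(
  rows=[0.0026,0,-0.02,0.0016,0.0047,0,255,0,0,-0.035,0,0,0,255,0,0,-0.035,0,0,0,255,0,0,-0.035,0,0,0,255,0,0,-0.035,0,0,0,255,0,0,-0.03,0,0,0,255,0,0,-0.015,0,0,0,255,0,0,-0.01,0,0,0,255,0,0,-0.005,0,0,0,255,0,0,0,0,0,0,255,0,0,0,0,0,0,255],
)

```text
clock: 36.0
ee_pos: [529.3, 245.6, 60.8]
orientation: [-179.9, -0.1, 90.5]
wrist_force: [1.0, -0.2, -1.8]
width: 9.1
grasp_force: 60.5
```

Call:
send_rows(
  rows=[0,0,-0.002,0,0,0,255,0,0,-0.002,0,0,0,255,0,0,-0.002,0,0,0,255,0,0,-0.001,0,0,0,255,0,0,0,0,0,0,255,0,0,0,0,0,0,255],
)

```text
clock: 36.6
ee_pos: [528.6, 245.2, 53.3]
orientation: [-179.8, -0.0, 90.5]
wrist_force: [-2.0, -2.4, 5.7]
width: 9.5
grasp_force: 61.5
```

Call:
send_rows(
  rows=[0,0,0,0,0,0,200,0,0,0,0,0,0,150,0,0,0,0,0,0,135,0,0,0,0,0,0,135,0,0,0.02,0,0,0,135,0,0,0.04,0,0,0,135,0,0,0.04,0,0,0,135,0,0,0.04,0,0,0,135,-0.02,-0.03,0,0,0,0,255,-0.025,-0.04,0,0,0,-0.035,255,-0.025,-0.04,0,0,0,-0.035,255,-0.025,-0.04,0,0,0,0,255,-0.025,-0.04,0,0,0,0,255,-0.022,-0.026,0,0,0,0,255,0,0,-0.04,0,0,0,255,0,0,-0.04,0,0,0,255,0,0,-0.04,0,0,0,255,0,0,0,0,0,0,255,0,0,0,0,0,0,255],
)

```text
clock: 38.5
ee_pos: [386.2, 29.8, 72.8]
orientation: [-179.7, -0.1, 86.6]
wrist_force: [0.5, 0.1, -0.3]
width: -0.1
grasp_force: 0.0
```

```bash
python3 - <<'E'
from h import *
s=bot.get_state(); print(s["clock"],s["ee_pos"],s["orientation"],s["joints"].round(1),s["wrist_force"])
E
```

```text
38.5 [386.21655928  29.78212776  72.84673188] [-1.79702336e+02 -8.89535826e-02  8.65592340e+01] [ 47.   19.8 -62.9 120.8  22.1  52.3 -32. ] [ 0.46160408  0.08420149 -0.33945871]
```

Call:
send_rows(
  rows=[0,0,-0.025,0,0,0,255,0,0,-0.02,0,0,0,255,0,0,0,0,0,0,255,0.012,-0.0007,0,0,0,0,255,0.012,-0.0007,0,0,0,0,255,0.012,-0.0007,0,0,0,0,255,0.012,-0.0007,0,0,0,0,255,0.012,-0.0007,0,0,0,0,255,0.012,-0.0007,0,0,0,0,255,0.012,-0.0007,0,0,0,0,255,0.012,-0.0007,0,0,0,0,255,0.012,-0.0007,0,0,0,0,255,0.012,-0.0007,0,0,0,0,255,0.01,-0.0007,0,0,0,0,255,0,0,0,0,0,0,255],
)

```text
clock: 40.0
ee_pos: [518.7, 21.1, 27.5]
orientation: [-179.9, -0.1, 86.4]
wrist_force: [0.1, -0.4, -0.1]
width: 0.1
grasp_force: 0.0
```

Call:
send_rows(
  rows=[0.003,0,0,0,0,0,255,0.003,0,0,0,0,0,255,0.002,0,0,0,0,0,255,0,0,0,0,0,0,255],
)

```text
clock: 40.4
ee_pos: [524.3, 21.2, 27.4]
orientation: [-179.7, -0.0, 86.5]
wrist_force: [0.4, -0.5, 0.1]
width: 0.2
grasp_force: 0.1
```

Call:
send_rows(
  rows=[0.002,0,0,0,0,0,255,0.002,0,0,0,0,0,255,0.002,0,0,0,0,0,255,0,0,0,0,0,0,255],
)

```text
clock: 40.8
ee_pos: [530.9, 21.2, 27.5]
orientation: [-179.8, -0.0, 86.4]
wrist_force: [0.1, 0.4, -0.8]
width: -0.2
grasp_force: 0.1
```

Call:
send_rows(
  rows=[0.002,0,0,0,0,0,255,0.002,0,0,0,0,0,255,0.002,0,0,0,0,0,255,0,0,0,0,0,0,255],
)

```text
clock: 41.2
ee_pos: [537.0, 21.4, 27.5]
orientation: [-179.8, -0.1, 86.5]
wrist_force: [-1.3, -0.9, 0.9]
width: 0.2
grasp_force: 0.1
```

Call:
send_rows(
  rows=[0.002,0,0,0,0,0,255,0.001,0,0,0,0,0,255,0,0,0,0,0,0,255],
)

```text
clock: 41.5
ee_pos: [537.5, 21.5, 27.3]
orientation: [-179.5, 0.0, 86.5]
wrist_force: [-4.6, -0.9, 4.2]
width: -0.1
grasp_force: 2.7
```

```bash
python3 - <<'E'
from h import *
s=bot.get_state(); print(s["clock"],s["ee_pos"],s["wrist_force"])
c2,im2=snap("wrist","w10.png"); c,im=snap("side","d4.png"); c3,im3=snap("scene","s4.png")
f=lambda i,a,b,cc,d:cv2.resize(i[a:b,cc:d],(390,290),interpolation=cv2.INTER_CUBIC)
cv2.imwrite("pics/m3.png",np.vstack([np.hstack([f(im2,0,400,100,600),f(im,215,295,320,420)]),np.hstack([f(im3,190,280,220,345),f(im3,155,245,360,480)])])[:,:,::-1])
E
```

```text
41.5 [537.47361656  21.46867275  27.27242147] [-4.5713703  -0.85773608  4.24634005]
```

View pics/m3.png

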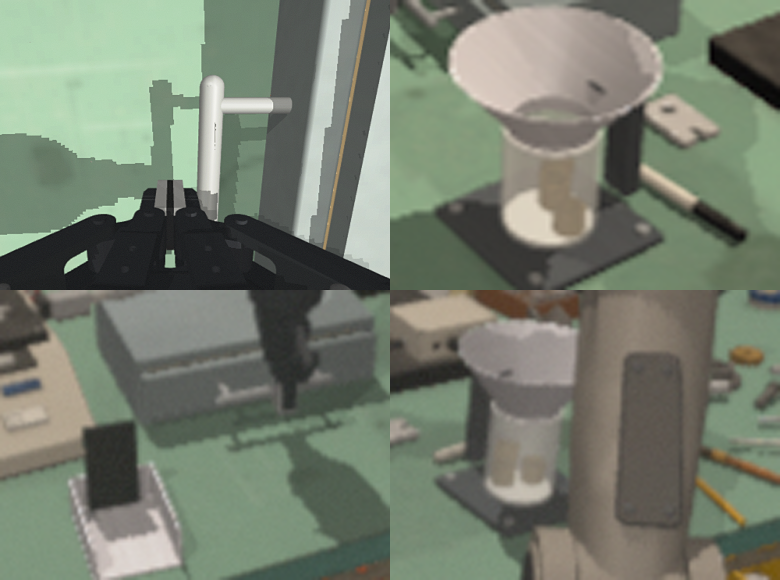

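```bash
python3 - <<'E'
from h import *
c=cam("wrist"); print(px2w(c,371.8,110,42), px2w(c,100+208*1.282,190*1.379,42))
E
```

```text
[560.10413379  86.16929832  42.        ] [556.88194513  29.05361859  42.        ]
```

Call:
send_rows(
  rows=[0.002,0,0,0,0,0,255,0.002,0,0,0,0,0,255,0,0,0,0,0,0,255],
)

```text
clock: 41.95
ee_pos: [537.5, 21.6, 26.8]
orientation: [-179.1, 0.1, 86.5]
wrist_force: [-12.6, -0.3, 8.8]
width: 0.3
grasp_force: 6.2
```

The arm force rose to 12.6 N with no further travel, so the drawer is against its stop. All three bushings show in the jar, and the scoop is level. I'll back the arm off and hand in.

Call:
send_rows(
  rows=[-0.02,0,0,0,0,0,255,-0.03,0,0,0,0,0,255,-0.02,0,0.02,0,0,0,255,0,0,0.045,0,0,0,255,0,0,0.045,0,0,0,255,0,0,0.045,0,0,0,255,0,0,0.04,0,0,0,255,0,0,0,0,0,0,255,0,0,0,0,0,0,255,0,0,0,0,0,0,255],
)

```text
clock: 42.95
ee_pos: [472.8, 20.9, 221.3]
orientation: [-179.7, -0.0, 86.5]
wrist_force: [-0.8, -0.5, -0.3]
width: -0.1
grasp_force: 0.0
```

```bash
python3 - <<'E'
from h import *
s=bot.get_state(); print(s["clock"],s["ee_pos"],s["wrist_force"])
# bar position after release: bright bar column vs. expectation at z=42 in a fresh wrist view
c,im=snap("wrist","w11.png"); g=im.min(axis=2).astype(int)
for y in (60,40,0):
    r=[]
    for x in range(535,575): 
        u,v=w2px(c,(x,y,42)).round().astype(int); r.append(g[v,u])
    print(y,r)
print(bot.close_job())
E
```

```text
42.95 [472.76603115  20.94856396 221.27376453] [-0.77476372 -0.52998988 -0.28825186]
60 [np.int64(164), np.int64(166), np.int64(166), np.int64(167), np.int64(166), np.int64(164), np.int64(166), np.int64(164), np.int64(164), np.int64(167), np.int64(165), np.int64(164), np.int64(165), np.int64(169), np.int64(118), np.int64(102), np.int64(105), np.int64(104), np.int64(89), np.int64(101), np.int64(122), np.int64(145), np.int64(166), np.int64(181), np.int64(190), np.int64(222), np.int64(170), np.int64(191), np.int64(193), np.int64(161), np.int64(102), np.int64(83), np.int64(87), np.int64(87), np.int64(85), np.int64(86), np.int64(103), np.int64(106), np.int64(105), np.int64(105)]
40 [np.int64(164), np.int64(163), np.int64(164), np.int64(164), np.int64(166), np.int64(164), np.int64(167), np.int64(163), np.int64(164), np.int64(165), np.int64(164), np.int64(164), np.int64(166), np.int64(164), np.int64(117), np.int64(100), np.int64(102), np.int64(92), np.int64(108), np.int64(131), np.int64(156), np.int64(174), np.int64(184), np.int64(194), np.int64(215), np.int64(225), np.int64(212), np.int64(188), np.int64(120), np.int64(84), np.int64(84), np.int64(87), np.int64(84), np.int64(84), np.int64(85), np.int64(103), np.int64(105), np.int64(106), np.int64(105), np.int64(104)]
0 [np.int64(170), np.int64(170), np.int64(170), np.int64(170), np.int64(168), np.int64(168), np.int64(168), np.int64(168), np.int64(165), np.int64(170), np.int64(168), np.int64(118), np.int64(103), np.int64(104), np.int64(99), np.int64(90), np.int64(99), np.int64(125), np.int64(149), np.int64(181), np.int64(192), np.int64(207), np.int64(220), np.int64(209), np.int64(200), np.int64(189), np.int64(121), np.int64(83), np.int64(84), np.int64(86), np.int64(86), np.int64(86), np.int64(106), np.int64(105), np.int64(106), np.int64(105), np.int64(107), np.int64(105), np.int64(106), np.int64(106)]
the job is handed in; nothing more can be done
None
```

I handed the job in at about 43 s: pictures showed the three bushings from the drawer poured into the jar, the scoop set back level on the bench, and the drawer pushed to its stop; the hand-in returned no verdict.

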